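Feel the objective clearance with a taper feeler gauge

ROBOT

A 6-joint arm with a two-finger parallel gripper is mounted at the origin on the work surface. World frame = base frame: x ahead of the robot, y to its left, z up, the work surface at z = 0. Lengths are in m, angles in rad, forces in N, time in s.
With the tool pointing down it reaches from about 0.35 to 0.725 m from the base axis. Payload 4.3 kg.
Tool frame: the origin (TCP) lies where the fingers leave the gripper's body, on its centre line; the fingertips stand 73 mm ahead of it and the grasp point (between the pads) lies 54 mm ahead of it; z points along the fingers, y is the line along which they close (so a half turn about z gives the same grasp; the last joint's range is limited). The gripper opens to 85 mm and grips with 20 to 120 N. Pads are 22 mm wide; open, the fingers measure 114 mm over their backs; the gripper's body (76 mm by 85 mm) begins 54 mm behind the grasp point. The pads swing forward as they close: fully open they stand 13 mm farther back than shut.
Start: joints at [-1.371, 0.377, 0.081, 1.274, 0, 1.46], TCP at [0.175, -0.548, 0.304] pointing down, gripper open.
Joint ranges: [-2.72, 2.72], [-0.84, 1.66], [-1.02, 1.22], [-1.77, 2.12], [-1.37, 1.28], [-3.14, 3.14]. Speed limits (rad/s): [2.57, 2.57, 3.14, 3.14, 3.14, 3.14].

INTERFACE

Orientations are given as a unit quaternion [x, y, z, w].
In Python, from rig import arm gives the robot as it stands. The module is installed in compiled form; this text tells all that it offers.
- The arm moves only by the shell command python3 -m creep 'ROWS' [OPENING]. ROWS is JSON, a list of rows, each an object with "travel": the shift along the tool's x, y, z in units of 50 mm (1.0 is 50 mm), a list of three; "delta_rot": the turn, a rotation vector about the tool's x, y, z in units of 10 degrees (1.0 is 10 degrees), a list of three. In form: [{"travel": [x, y, z], "delta_rot": [rx, ry, rz]}, ...]. A call has 1 to 10 rows; each row shifts and turns the commanded pose from where the row before left it, along the tool's axes as they then stand; what a row does not reach is not made up. A row lasts 1/8 s, in which the tool goes at most 62.5 mm and 10.7 degrees, less where a joint would pass 70% of its speed; a pose out of reach is approached as far as the arm can. A call is refused whole if a number of a shift passes 1 or a number of a turn 1, either way. A call with a gripper value outside its range is refused whole. OPENING is the closure, from 0 (fully open) to 1 (shut), set as the call begins (- or left out, the last holds). The fingers move at their own pace and stop on an object; the grip force is fixed at half the most. Time passes only in rows, so rows that do not move let the fingers close. It gives the time, the measured TCP pose, the force, the opening and the grip force at its end, in the units of the state.
- arm.sense(): the state, without advancing time (a new reading comes with each control period).
- arm.get_image(name): name is "scene" or "top"; returns a dict with "pixels" (400x640x3 uint8, blue, green, red), "K" (3x3 intrinsics, pixels), "k1" (the pictures are not rectified: a ray, as slopes to the right and down, at radius r is drawn at 1 + k1 r^2 times it, then the intrinsics apply), "R" (3x3) and "t" (3): a world point X has camera coordinates R X + t. Camera axes: x right, y down, z forward; pixel columns grow to the right and rows downward; lengths in m; the calibration is good to about 2 mm. A picture is of the moment at which its call begins. There is no depth.
- arm.hand_in(): hands the job in; it is judged then, once.
The state is a dict: "time_s": time; "q": joint angles; "qd": joint speeds; "tau": joint torques, N m; "tcp_pos": TCP position; "eef_rot": TCP orientation; "wrist_force": force on the tool from outside, world axes, zero at the start; "moment": the same for the moment, N m; "opening": opening from 0.0 (shut) to 1.0 (fully open); "grasp_force": force on a finger pad.
Only numpy, scipy, OpenCV 4.12 (cv2) and the standard library are available. Lean on these libraries where they do the work, as an engineer would, in place of code of your own. Each camera call takes 0.05 s, during which the arm holds its last target. There are 200 camera calls.

TASK

Slide the microscope's specimen carriage aside by its blue tab, all the way to its stop. Then take the orange-handled feeler gauge by its handle, slide its blade flat along the bare stage, under the sprung brass nose of the objective, just until the nose rides up a little and you feel the blade drag - do not force it - and let go, leaving the gauge there, flat on the stage with the nose resting lightly on it. Leave everything else on the bench where it is.

Things in the scene. Friction and masses are not known exactly. Their poses are not given: they have to be found in the camera images.
- microscope: white microscope, fixed, 385 mm high. Origin: on the bench (z=0) straight under the objective's axis; x runs across the stage away from the robot (the way the gauge is pushed in), y towards the limb (a thick white column at y=135 to 225 mm, x within 50 mm), z up. The stage is a dark steel plate, its top 110 mm above the bench, spanning x -125 to +75 mm and y -95 to +90 mm
- lamp (a point): centre of the underside of the white ring lamp that hangs over the stage around the objective: 104 mm across, 172 to 194 mm above the bench, with the head (90 mm wide in x) above it from 230 mm up. An upright gripper at the gauge's final place would strike it: lean the gripper's body back towards the microscope's -x by about 40 deg, fingers pointing forward and down
- stage_mark (a point): point on the stage's top surface, straight under the objective's axis
- nose_tip (a point): centre of the flat underside of the brass nose (12 mm across, 9 mm flat with a chamfered rim) of the objective; free height above the stage 3.8 to 6.2 mm, differing from start to start, so the place where the blade begins to drag differs too
- nose (a joint): how far the sprung nose has been pushed up into the objective (m): 0 when nothing presses it, at most 0.008; first moves at about 6.5 N, then 1.5 N more per mm. The blade fits rightly with the nose up 0.3 to 2 mm, felt as a steady drag of some 6 to 12 N on the gauge; more than 3 mm is forced
- carriage (a joint): travel of the specimen carriage (m) along the microscope's -y: 0 with its glass slide under the nose, 0.08 at its stop with the space under the nose clear; about 2 N of friction, stays where left. A thin aluminium plate with a glass slide, lying on the stage (top 3.6 mm over it)
- carriage_tab (a point): centre of the top of the carriage's upright blue tab, 18 mm (microscope x) by 12 mm (microscope y) by 40 mm high, its top 40.6 mm above the stage; it stands at x=-75 mm, y=-58 mm minus the carriage's travel, in the microscope's frame. Pinch it across its 12 mm with the fingers along the microscope's y
- gauge: taper feeler gauge, 0.12 kg, flat on the mat. Origin: on its flat underside below the handle's middle; x along the blade to the tip, z up. Orange handle: an upright block 26 mm (x) by 14 mm (y), 8 to 53 mm above the underside. Steel blade 14 mm wide: 8 mm thick from the handle to x=42 mm, tapering evenly to 2.5 mm at x=86 mm, then 2.5 mm thick to the tip at x=100 mm
- gauge_tip (a point): middle of the blade's tip edge, on its underside, 100 mm from the gauge's origin
- mat: black rubber mat, fixed, 260 x 190 x 3 mm, under the gauge and the screwdriver; origin under its centre
- screwdriver: screwdriver 140 mm long lying on the mat, not to be disturbed; origin under its middle
- oil_bottle: small white dropper bottle, 28 mm across, 70 mm high, not to be disturbed; origin at its foot
- beaker: yellow plastic beaker, 76 mm across, 100 mm high, not to be disturbed; origin at its foot
- tub: white round tub, 68 mm across, 45 mm high, not to be disturbed; origin at its foot
- slide_box: blue open box of glass slides, 90 x 110 x 35 mm, not to be disturbed; origin under its centre
- dish: shallow glass dish, 90 mm across, 16 mm high, not to be disturbed; origin at its foot
Mind the look-alikes: they are no part of the job. There is more than one size of the gauge; the job needs the smaller.

How it is judged:
On the way, in this order (a step that is already met when the one before it is completed fails the run):
1. the carriage is slid aside to its stop (travel over 70 mm) (value of joint carriage above 0.07 m), for 0.2 s.
2. the blade lies under the nose and drags: nose pushed up 0.3 to 2 mm (value of joint nose between 0.0003 and 0.002 m and x of gauge_tip in the frame of microscope between 0.005 and 0.065 m and y of gauge in the frame of microscope between -0.03 and 0.03 m and angle between gauge's own z axis and vertical below 0.08 rad), for 0.2 s.
At the end, for the whole second after the job is handed in: the gauge lies released, flat (within 0.08 rad) and at rest on the stage, its blade under the nose with the tip 5 to 65 mm beyond the objective's axis and its handle within 30 mm of the line through that axis, the nose pushed up by 0.3 to 2 mm; the carriage is still aside (travel over 70 mm) (all of step 2 and value of joint carriage above 0.07 m and linear speed of gauge below 0.01 m/s and contact force between the fingers and gauge below 0.1 N); the robot touches nothing.
It fails at once if the blade is forced: the nose is pushed up by more than 3 mm (value of joint nose above 0.003 m).
It fails at once if another thing on the bench is moved by more than 30 mm (distance of any of oil_bottle, beaker, tub, slide_box, dish, screwdriver from where it was at the start of the episode above 0.03 m).
It also fails if it takes over 61 s, if anything falls off the work surface, if the arm or the gripper's body presses on something with over 40 N, if the wrist force passes 120 N, or if a joint passes its speed limit or range.

## Working session

There is one attempt and no reset: what is moved stays moved. The work goes in short steps, Python scripts to look and compute and a shell command to move; the robot and the scene stay as the last step left them, time stands still between calls to the robot, and variables do not carry over. Pictures are saved under pics/ and viewed, at most 10 in all, crops included, and the job is handed in when it is done.

```bash
mkdir -p pics
cat > h.py <<'E'
import numpy as np, cv2, json
from rig import arm
from scipy.spatial.transform import Rotation as Rn
def ray(im,u,v):
    K=np.array(im["K"]);k1=im["k1"]
    d=np.array([(u-K[0,2])/K[0,0],(v-K[1,2])/K[1,1]]);s=d.copy()
    for _ in range(30): s=d/(1+k1*(s@s))
    R=np.array(im["R"]);t=np.array(im["t"])
    return -R.T@t, R.T@np.array([s[0],s[1],1.])
def onz(im,u,v,z):
    c,d=ray(im,u,v); return c+d*(z-c[2])/d[2]
def proj(im,X):
    X=np.asarray(im["R"])@np.asarray(X)+np.asarray(im["t"]);s=X[:2]/X[2];s=s*(1+im["k1"]*(s@s))
    K=np.array(im["K"]);return np.array([K[0,0]*s[0]+K[0,2],K[1,1]*s[1]+K[1,2]])
def grab(n,save=None):
    im=arm.get_image(n)
    if save: cv2.imwrite(f"pics/{save}.png",im["pixels"])
    return im
E
python3 - <<'E'
from h import *
print({k:np.round(v,4).tolist() if not isinstance(v,(int,float)) else v for k,v in arm.sense().items()})
for n in("scene","top"):
    im=grab(n,n+"0");c=-np.array(im["R"]).T@np.array(im["t"]);print(n,c,im["k1"],np.round(im["K"],1).tolist(),np.round(im["R"],3).tolist())
E
```

```text
{'time_s': 0.0, 'q': [-1.3713, 0.3781, 0.0796, 1.2744, -0.0, 1.4605], 'qd': [0.0013, 0.0011, 0.0006, -0.0004, -0.0013, -0.0], 'tau': [-0.0014, -46.3606, 26.9874, 0.0209, 0.0, 0.0], 'tcp_pos': [0.1752, -0.5471, 0.303], 'eef_rot': [0.988, 0.1543, -0.0001, -0.001], 'wrist_force': [-0.0301, 0.3735, 0.7656], 'moment': [-0.0146, -0.0292, -0.0252], 'grasp_force': 0.0, 'opening': 1.0033211872728032}
scene [ 1.13067753 -0.81954434  1.09931035] -0.05601043830403597 [[476.5, 0.0, 324.7], [0.0, 476.5, 206.0], [0.0, 0.0, 1.0]] [[0.8, 0.6, -0.023], [0.399, -0.559, -0.727], [-0.449, 0.573, -0.686]]
top [0.29290561 0.02186787 1.62494572] -0.07861638806713955 [[451.2, 0.0, 319.0], [0.0, 451.2, 200.8], [0.0, 0.0, 1.0]] [[0.029, -0.999, 0.026], [-0.989, -0.032, -0.147], [0.147, -0.021, -0.989]]
```

View pics/scene0.png

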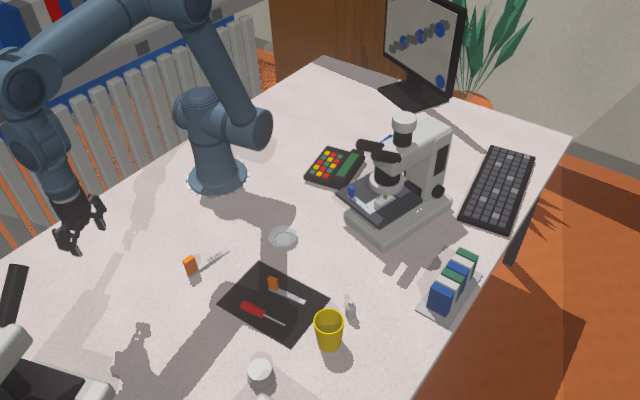

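View pics/top0.png

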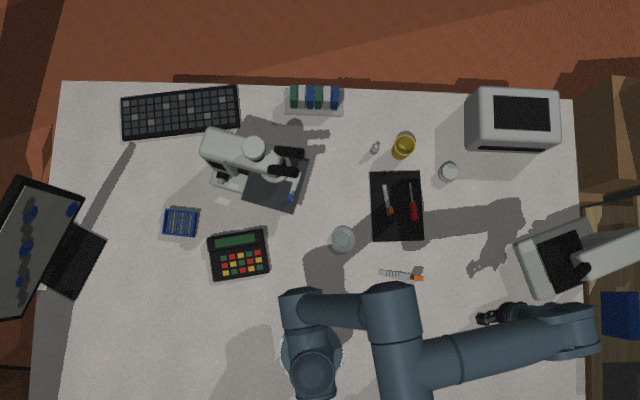

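The top view shows the microscope near (255,170), with its stage at (275,180) and the blue tab at (291,197). The mat is at (397,205), with a gauge on it (handle at about (390,210)) and the red screwdriver at (413,205). A second gauge, the decoy, lies off the mat near (400,275). The base is at about (310,350).

Run:
```python
from h import *
T=grab("top");S=grab("scene")
def crop(im,x,y,w,h,s): return cv2.resize(im["pixels"][y:y+h,x:x+w],None,fx=s,fy=s,interpolation=cv2.INTER_CUBIC)
a=crop(T,195,120,130,100,6)
b=crop(S,325,105,130,100,6)
cv2.imwrite("pics/a.png",cv2.convertScaleAbs(a,alpha=1.5));cv2.imwrite("pics/b.png",cv2.convertScaleAbs(b,alpha=1.3))
c=np.hstack([crop(T,365,165,65,80,6),crop(S,215,255,65,80,6)]);cv2.imwrite("pics/c.png",cv2.convertScaleAbs(c,alpha=1.5))
for n,im in(("T",T),("S",S)):
    hsv=cv2.cvtColor(im["pixels"],cv2.COLOR_BGR2HSV)
    for nm,lo,hi in(("orange",(7,150,90),(17,255,255)),("blue",(105,120,60),(125,255,255))):
        m=cv2.inRange(hsv,lo,hi);k,l,st,ce=cv2.connectedComponentsWithStats(m)
        print(n,nm,[(st[i].tolist(),np.round(ce[i],1).tolist()) for i in range(1,k) if 10<st[i][4]<400])
```

```text
T orange [([389, 206, 4, 7, 17], [390.6, 209.4]), ([414, 275, 9, 5, 41], [417.8, 277.2])]
T blue [([307, 85, 7, 17, 99], [309.5, 92.8]), ([331, 86, 8, 23, 129], [334.4, 95.9]), ([307, 102, 5, 5, 15], [309.3, 104.1]), ([288, 194, 5, 7, 24], [289.7, 196.6]), ([162, 209, 35, 28, 258], [179.2, 222.1]), ([19, 244, 5, 10, 13], [20.5, 249.1])]
S orange [([356, 0, 8, 38, 163], [358.5, 14.5]), ([470, 95, 22, 14, 149], [480.7, 101.1]), ([114, 108, 5, 13, 16], [115.9, 113.9]), ([95, 115, 19, 47, 64], [104.5, 138.5]), ([77, 125, 29, 65, 121], [90.0, 155.1]), ([67, 153, 20, 42, 79], [75.1, 171.9]), ([15, 159, 40, 65, 254], [35.1, 191.1]), ([0, 175, 37, 61, 283], [16.0, 204.8]), ([0, 221, 18, 28, 127], [7.0, 235.3]), ([183, 255, 14, 20, 171], [190.0, 264.6]), ([267, 276, 11, 15, 119], [272.3, 282.7])]
S blue [([58, 0, 15, 15, 149], [65.1, 5.8]), ([214, 15, 20, 13, 107], [223.6, 21.4]), ([435, 22, 10, 15, 104], [439.5, 29.3]), ([418, 30, 5, 13, 41], [419.9, 36.1]), ([400, 36, 6, 8, 33], [402.2, 39.2]), ([436, 75, 9, 13, 90], [439.8, 81.1]), ([0, 125, 8, 21, 39], [2.3, 135.7]), ([384, 135, 8, 5, 11], [387.9, 136.5]), ([349, 185, 6, 13, 57], [351.0, 190.8]), ([447, 261, 22, 16, 160], [457.6, 268.1]), ([431, 282, 23, 17, 177], [442.4, 289.9])]
```

View pics/a.png

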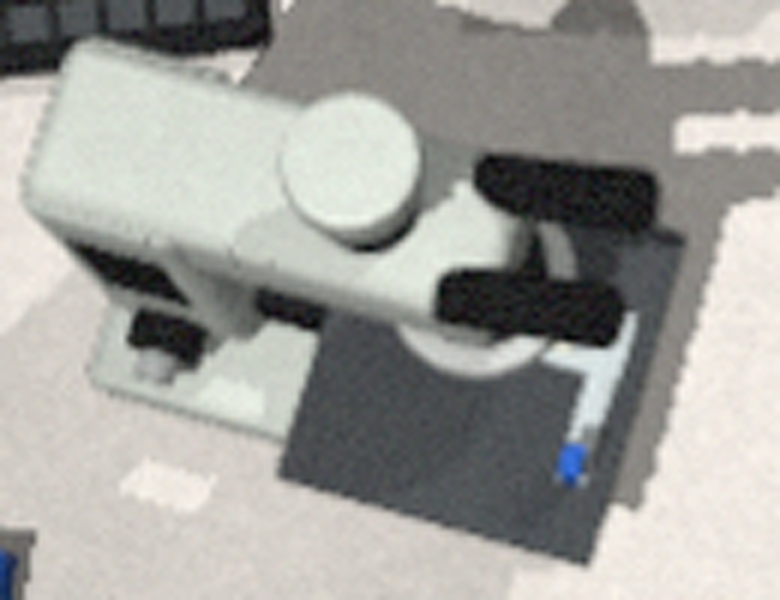

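View pics/b.png

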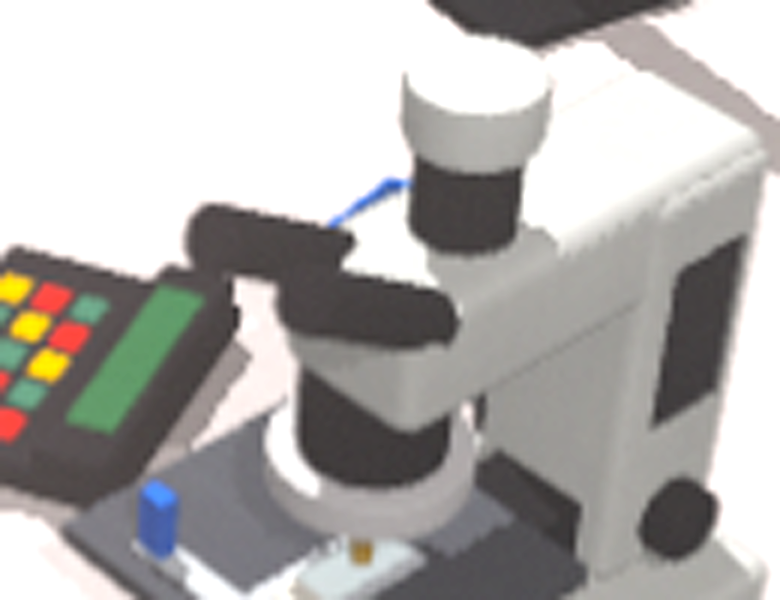

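View pics/c.png

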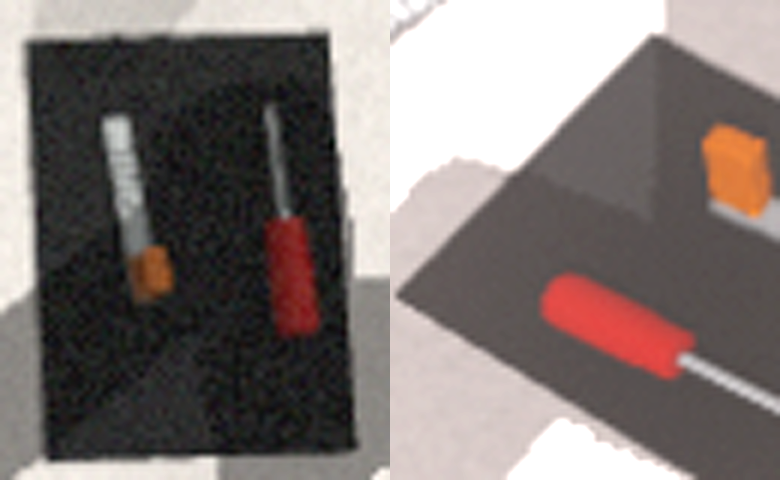

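Crops (pixels converted back to full-frame coordinates):
- **Stage corners, top view:** A (242,199), B (293,213.8) and C (309.2,159.2).
- **Blue tab:** top view at (290,196.6). Top of the tab in the scene view is at about (351.5,187).
- **Brass nose:** scene view at (385,198).
- **Gauge on the mat:** handle in the scene view at (272,279), with the blade tip in the top view at (384,184.5).

Run:
```python
from h import *
T=grab("top");S=grab("scene")
P=[onz(T,242.0,199.2,.11),onz(T,293,213.8,.11),onz(T,309.2,159.2,.11),onz(S,385,198.3,.115),onz(S,351.3,187.3,.1506),onz(T,290,196.2,.1506)]
M=np.array([[-.125,.09],[-.125,-.095],[.075,-.095],[0,0],[-.075,-.058],[-.075,-.058]])
W=np.array(P)[:,:2]
R,_=Rn.align_vectors(np.c_[W-W.mean(0),np.zeros(6)],np.c_[M-M.mean(0),np.zeros(6)])
yaw=R.as_rotvec()[2]; Rm=R.as_matrix()[:2,:2]; o=W.mean(0)-Rm@M.mean(0)
print("mic",o,np.degrees(yaw)); print("world",W.round(4).tolist());print("res mm",((W-o-M@Rm.T)*1000).round(1).tolist())
# gauge
px=T["pixels"];hsv=cv2.cvtColor(px,cv2.COLOR_BGR2HSV)
sub=np.zeros(px.shape[:2],np.uint8);sub[172:232,378:400]=255
bl=((px.min(2)>70)&(sub>0)).astype(np.uint8)
pts=np.argwhere(bl)[:,::-1]
w=np.array([onz(T,u,v,.0085)[:2] for u,v in pts])
l=cv2.fitLine(w.astype(np.float32),cv2.DIST_L2,0,.01,.01).ravel();d=l[:2]*np.sign(l[0]);s=(w-l[2:])@d
print("blade",len(w),"yaw",np.degrees(np.arctan2(d[1],d[0])),"c",l[2:],"ends",l[2:]+d*s.min(),l[2:]+d*s.max(),pts.min(0),pts.max(0))
om=cv2.inRange(hsv,(4,100,50),(20,255,255))&sub
q=np.argwhere(om)[:,::-1];print("Tor",q.min(0),q.max(0),len(q));rr=cv2.minAreaRect(q.astype(np.float32));print(rr)
# bright (top face) in the scene view
h2=cv2.cvtColor(S["pixels"],cv2.COLOR_BGR2HSV);m=cv2.inRange(h2,(4,130,80),(20,255,255));
print(h2[274:293,265:280,2])
print("tip",onz(T,384.2,184.5,.0055))
for X in("u",):
    print("handle top S",onz(S,272.8,278.3,.056),"T",onz(T,390.7,209,.056))
# reach of the others: bottle, beaker
```

```text
mic [0.61385689 0.13268297] -13.50565491336274
world [[0.5156, 0.2505], [0.4715, 0.0759], [0.6623, 0.0273], [0.6162, 0.1366], [0.5261, 0.0851], [0.5249, 0.0865]]
res mm [[2.3, 1.1], [1.3, 6.4], [-2.3, 4.5], [2.3, 3.9], [-1.2, -8.7], [-2.5, -7.3]]
blade 87 yaw 9.824769 c [ 0.56748617 -0.2542848 ] ends [ 0.52308472 -0.26197403] [ 0.60367662 -0.24801751] [382 184] [388 206]
Tor [387 206] [393 214] 51
((390.0, 210.0), (8.0, 6.0), 90.0)
[[ 61  61  62  61  60  61  60  60  59  60  60  62  62  62  61]
 [ 62  61  61  59  82  77  64  60  59  59  61  61  61  62  62]
 [ 61  61  61  93 129 135 134 113  78  62  60  60  60  60  62]
 [ 61  60  75 128 151 155 155 146 139 119  81  61  58  61  61]
 [ 61  60 128 152 155 155 154 154 155 149 136 137  98  61  61]
 [ 61  60 137 154 158 160 157 155 154 154 153 152 107  61  61]
 [ 60  60 118 145 152 155 155 159 157 153 152 144 105  66  59]
 [ 60  60  97 138 149 149 150 153 155 159 147 137 108  71  60]
 [ 60  60  85 134 148 148 149 148 151 156 143 135 109  72  60]
 [ 59  59  73 129 147 148 149 148 150 151 141 135 118  80  60]
 [ 59  59  63 130 149 148 149 149 150 149 142 135 135  97  59]
 [ 60  59  59 134 150 147 148 149 148 150 145 136 136  98  59]
 [ 60  58  59 117 144 147 148 148 149 149 146 139 134  97  62]
 [ 59  59  60  94 135 147 147 147 149 149 151 141 135 105  68]
 [ 60  59  58  89 123 140 146 147 148 148 152 143 132 120 101]
 [ 58  59  57  90 115 126 132 140 146 148 151 142 130 124 120]
 [ 59  57  59  70  85 103 117 125 122 136 161 147 128 124 123]
 [ 59  59  59  58  60  71  84 101 111 121 137 131 124 123 124]
 [ 58  60  57  57  57  59  61  71  84  95 106 116 120 121 124]]
tip [ 0.6025901  -0.25029373  0.0055    ]
handle top S [ 0.50597991 -0.26471776  0.056     ] T [ 0.5058327  -0.26556243  0.056     ]
```

```bash
cat >> h.py <<'E'
O=np.array([.616,.137]);YAW=-14.2
def mic(x,y,z): a=np.radians(YAW);return np.array([O[0]+np.cos(a)*x-np.sin(a)*y,O[1]+np.sin(a)*x+np.cos(a)*y,z])
def tomic(p): a=np.radians(YAW);d=np.asarray(p)[:2]-O;return np.array([np.cos(a)*d[0]+np.sin(a)*d[1],-np.sin(a)*d[0]+np.cos(a)*d[1],p[2]])
def plan(grasp,yaw,lean,back=0):
    Rt=Rn.from_euler('z',yaw,degrees=True)*Rn.from_euler('x',180,degrees=True)*Rn.from_euler('y',lean,degrees=True)
    p=np.asarray(grasp)-Rt.apply([0,0,.054+back])
    s=arm.sense();Rc=Rn.from_quat(s["eef_rot"]);d=p-np.array(s["tcp_pos"])
    print("tcp target",p.round(4),"| turn first:",np.round(np.degrees((Rc.inv()*Rt).as_rotvec())/10,3),"| then travel:",np.round(Rt.inv().apply(d)/.05,3),"| travel w/o turn:",np.round(Rc.inv().apply(d)/.05,3), "t",round(s["time_s"],2),"F",np.round(s["wrist_force"],1))
E
python3 - <<'E'
from h import *
T=grab("top");S=grab("scene")
for a,b in(((298.7,170),(373.3,155)),((304,151),(356.7,143.3)),((298.7,170),(356.7,143.3)),((304,151),(373.3,155))):
    c1,d1=ray(T,*a);c2,d2=ray(S,*b);A=np.c_[d1,-d2];k=np.linalg.lstsq(A,c2-c1,rcond=None)[0]
    print("eyep",tomic((c1+d1*k[0]+c2+d2*k[1])/2),np.linalg.norm(c1+d1*k[0]-c2-d2*k[1]))
plan(mic(-.075,-.072,.142),YAW,30,.1);plan(mic(-.075,-.072,.142),YAW,30,0)
print("lamp ring", [tomic(onz(T,195+430/6,120+350/6,.194))])
E
```

```text
eyep [-0.0064641  -0.07509354  0.30991467] 0.029147541425493948
eyep [ 0.01340131 -0.10886454  0.38470085] 0.041637520807193955
eyep [-0.0266458  -0.09353866  0.35072957] 0.008733100465564275
eyep [ 0.0337654  -0.09109586  0.34524115] 0.006443117374031619
tcp target [0.451  0.1045 0.2754] | turn first: [-0.838  2.921  3.12 ] | then travel: [  1.575 -13.995   1.565] | travel w/o turn: [  9.227 -10.74    0.571] t 0.4 F [0.4 0.1 0.5]
tcp target [0.4995 0.0922 0.1888] | turn first: [-0.838  2.921  3.12 ] | then travel: [  1.575 -13.995   3.565] | travel w/o turn: [ 10.075 -10.21    2.303] t 0.4 F [0.4 0.1 0.5]
lamp ring [array([-0.04698189,  0.0139758 ,  0.194     ])]
```

```bash
R='x'; python3 -m creep '[{"travel":[0,0,0],"delta_rot":[-0.168,0.584,0.624]},{"travel":[0,0,0],"delta_rot":[-0.168,0.584,0.624]},{"travel":[0,0,0],"delta_rot":[-0.168,0.584,0.624]},{"travel":[0,0,0],"delta_rot":[-0.168,0.584,0.624]},{"travel":[0,0,0],"delta_rot":[-0.168,0.584,0.624]}]' 0.4
python3 -m creep '[{"travel":[0.11,-0.9,0],"delta_rot":[0,0,0]},{"travel":[0.11,-0.9,0],"delta_rot":[0,0,0]},{"travel":[0.11,-0.9,0],"delta_rot":[0,0,0]},{"travel":[0.11,-0.9,0],"delta_rot":[0,0,0]},{"travel":[0.11,-0.9,0],"delta_rot":[0,0,0]},{"travel":[0.11,-0.9,0],"delta_rot":[0,0,0]},{"travel":[0.11,-0.9,0],"delta_rot":[0,0,0]},{"travel":[0.11,-0.9,0],"delta_rot":[0,0,0]},{"travel":[0.11,-0.9,0],"delta_rot":[0,0,0]},{"travel":[0.11,-0.9,0],"delta_rot":[0,0,0]}]'
python3 -c "
from h import *
plan(mic(-.075,-.072,.142),YAW,30,.1)"
```

```text
time_s: 1.02
tcp_pos: [0.1751, -0.5479, 0.3042]
eef_rot: [0.958, -0.121, 0.258, 0.033]
wrist_force: [-0.4, -0.5, 0.7]
opening: 0.601
grasp_force: 0.0
time_s: 2.28
tcp_pos: [0.3318, -0.1218, 0.3315]
eef_rot: [0.958, -0.12, 0.257, 0.033]
wrist_force: [0.1, -0.2, 0.8]
opening: 0.597
grasp_force: 0.0
tcp target [0.451  0.1045 0.2754] | turn first: [ 0.01  -0.009 -0.003] | then travel: [ 0.478 -4.973  1.572] | travel w/o turn: [ 0.472 -4.976  1.565] t 2.27 F [ 0.1 -0.2  0.8]
```

```bash
python3 -m creep '[{"travel":[0.08,-0.83,0.26],"delta_rot":[0,0,0]},{"travel":[0.08,-0.83,0.26],"delta_rot":[0,0,0]},{"travel":[0.08,-0.83,0.26],"delta_rot":[0,0,0]},{"travel":[0.08,-0.83,0.26],"delta_rot":[0,0,0]},{"travel":[0.08,-0.83,0.26],"delta_rot":[0,0,0]},{"travel":[0.08,-0.83,0.26],"delta_rot":[0,0,0]},{"travel":[0,0,0],"delta_rot":[0,0,0]}]'
python3 - <<'E'
from h import *
T=grab("top");S=grab("scene")
a=cv2.resize(T["pixels"][130:230,240:350],None,fx=3.6,fy=3.6);b=cv2.resize(S["pixels"][125:225,310:420],None,fx=3.6,fy=3.6)
cv2.imwrite("pics/d.png",cv2.convertScaleAbs(np.hstack([a,b]),alpha=1.3))
plan(mic(-.075,-.072,.142),YAW,30,0)
E
```

```text
time_s: 3.15
tcp_pos: [0.4266, 0.008, 0.276]
eef_rot: [0.964, -0.066, 0.258, 0.006]
wrist_force: [0.1, 0.1, -0.0]
opening: 0.597
grasp_force: 0.0
tcp target [0.4995 0.0922 0.1888] | turn first: [-0.443  0.012  0.508] | then travel: [-0.011 -2.002  2.022] | travel w/o turn: [ 0.163 -1.833  2.17 ] t 3.25 F [ 0.9  0.3 -0.7]
```

View pics/d.png

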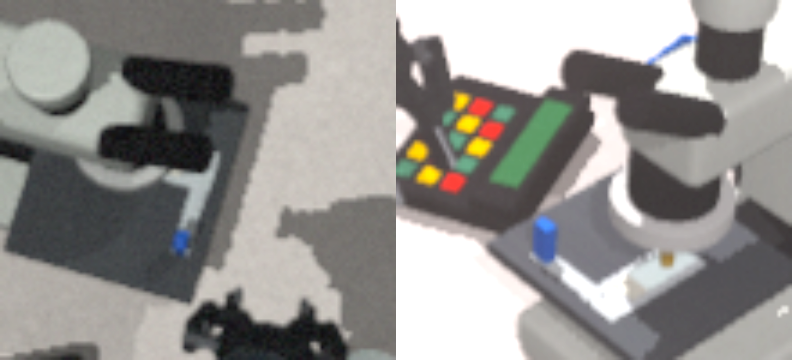

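The gripper is beside the stage's front corner and well short of the tab, and its orientation has drifted. I'll check whether a joint range is the cause.

```bash
python3 -c "
from h import *
s=arm.sense();print(np.round(s['q'],3),np.round(s['tcp_pos'],4))"
```

```text
[-0.147 -0.27  -0.816  0.502  0.027  3.141] [0.4264 0.0074 0.2766]
```

Joint 6 is at its limit of 3.14, so I'll use the half-turned grasp instead: spin the tool by −180° about its z axis.

```bash
sed -i "s/Rn.from_euler('y',lean,degrees=True)$/Rn.from_euler('y',lean,degrees=True)*Rn.from_euler('z',180,degrees=True)/" h.py
python3 -m creep '[{"travel":[0,0,0],"delta_rot":[0,0,-1]},{"travel":[0,0,0],"delta_rot":[0,0,-1]},{"travel":[0,0,0],"delta_rot":[0,0,-1]},{"travel":[0,0,0],"delta_rot":[0,0,-1]},{"travel":[0,0,0],"delta_rot":[0,0,-1]},{"travel":[0,0,0],"delta_rot":[0,0,-1]},{"travel":[0,0,0],"delta_rot":[0,0,-1]},{"travel":[0,0,0],"delta_rot":[0,0,-1]},{"travel":[0,0,0],"delta_rot":[0,0,-1]},{"travel":[0,0,0],"delta_rot":[0,0,-1]}]' >/dev/null
python3 -m creep '[{"travel":[0,0,0],"delta_rot":[0,0,-1]},{"travel":[0,0,0],"delta_rot":[0,0,-1]},{"travel":[0,0,0],"delta_rot":[0,0,-1]},{"travel":[0,0,0],"delta_rot":[0,0,-1]},{"travel":[0,0,0],"delta_rot":[0,0,-1]},{"travel":[0,0,0],"delta_rot":[0,0,-1]},{"travel":[0,0,0],"delta_rot":[0,0,-1]},{"travel":[0,0,0],"delta_rot":[0,0,-1]}]'
python3 -c "
from h import *
plan(mic(-.075,-.072,.142),YAW,30,.1);print(np.round(arm.sense()['q'],3))"
```

```text
time_s: 5.5
tcp_pos: [0.4264, 0.007, 0.2773]
eef_rot: [0.064, 0.964, -0.007, 0.259]
wrist_force: [0.1, -0.9, 0.3]
opening: 0.599
grasp_force: 0.0
tcp target [0.451  0.1045 0.2754] | turn first: [ 0.441 -0.002  0.536] | then travel: [0.021 2.01  0.033] | travel w/o turn: [-0.166  1.995  0.187] t 5.5 F [ 0.1 -0.9  0.3]
[-0.148 -0.271 -0.816  0.502  0.027 -0.007]
```

```bash
python3 -m creep '[{"travel":[0,0,0],"delta_rot":[0.44,0,0.535]},{"travel":[0.005,0.67,0.01],"delta_rot":[0,0,0]},{"travel":[0.005,0.67,0.01],"delta_rot":[0,0,0]},{"travel":[0.005,0.67,0.01],"delta_rot":[0,0,0]},{"travel":[0,0,0],"delta_rot":[0,0,0]},{"travel":[0,0,0],"delta_rot":[0,0,0]}]'
python3 -c "
from h import *
plan(mic(-.075,-.072,.142),YAW,30,0);print(np.round(arm.sense()['q'],3))"
```

```text
time_s: 6.25
tcp_pos: [0.4514, 0.1042, 0.2755]
eef_rot: [0.122, 0.958, -0.031, 0.256]
wrist_force: [0.9, -0.6, 0.5]
opening: 0.598
grasp_force: 0.0
tcp target [0.4995 0.0922 0.1888] | turn first: [ 0.001 -0.01  -0.028] | then travel: [0.009 0.003 1.997] | travel w/o turn: [0.006 0.002 1.997] t 6.25 F [ 0.9 -0.6  0.5]
[ 0.202 -0.138 -0.715  0.516 -0.218  0.401]
```

```bash
python3 -m creep '[{"travel":[0,0,0.6],"delta_rot":[0,0,0]},{"travel":[0,0,0.6],"delta_rot":[0,0,0]},{"travel":[0,0,0.5],"delta_rot":[0,0,0]},{"travel":[0,0,0.25],"delta_rot":[0,0,0]},{"travel":[0,0,0],"delta_rot":[0,0,0]}]'
python3 -m creep '[{"travel":[0,0,0],"delta_rot":[0,0,0]},{"travel":[0,0,0],"delta_rot":[0,0,0]},{"travel":[0,0,0],"delta_rot":[0,0,0]},{"travel":[0,0,0],"delta_rot":[0,0,0]},{"travel":[0,0,0],"delta_rot":[0,0,0]}]' 1
python3 -c "
from h import *
T=grab('top');S=grab('scene')
a=cv2.resize(T['pixels'][130:230,240:350],None,fx=3.6,fy=3.6);b=cv2.resize(S['pixels'][125:225,310:420],None,fx=3.6,fy=3.6)
cv2.imwrite('pics/e.png',cv2.convertScaleAbs(np.hstack([a,b]),alpha=1.3))"
```

```text
time_s: 6.88
tcp_pos: [0.4984, 0.0921, 0.1903]
eef_rot: [0.122, 0.959, -0.031, 0.255]
wrist_force: [-0.5, 1.2, -0.1]
opening: 0.6
grasp_force: 0.0
time_s: 7.5
tcp_pos: [0.4992, 0.0934, 0.192]
eef_rot: [0.121, 0.958, -0.031, 0.257]
wrist_force: [-4.9, 1.3, 5.8]
opening: 0.122
grasp_force: 58.7
```

View pics/e.png

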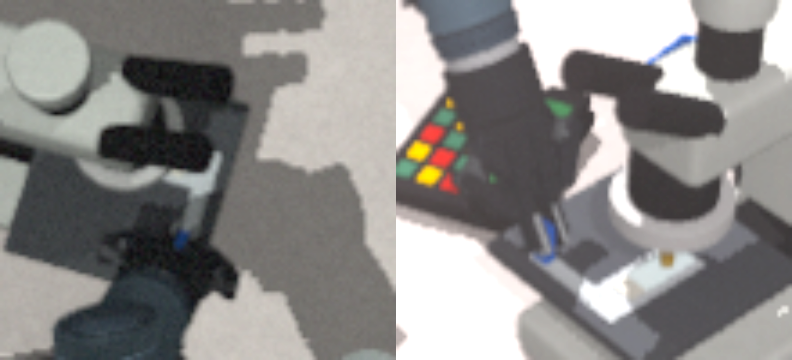

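The tab is pinched: opening is about 10 mm and pad force 59 N. Next I'll slide along −y; tool +y is microscope +y.

```bash
python3 -m creep '[{"travel":[0,-0.2,0],"delta_rot":[0,0,0]},{"travel":[0,-0.2,0],"delta_rot":[0,0,0]},{"travel":[0,-0.2,0],"delta_rot":[0,0,0]},{"travel":[0,-0.2,0],"delta_rot":[0,0,0]},{"travel":[0,-0.2,0],"delta_rot":[0,0,0]},{"travel":[0,-0.1,0],"delta_rot":[0,0,0]},{"travel":[0,0,0],"delta_rot":[0,0,0]}]'
python3 -m creep '[{"travel":[0,-0.06,0],"delta_rot":[0,0,0]},{"travel":[0,-0.06,0],"delta_rot":[0,0,0]}]'
python3 -m creep '[{"travel":[0,-0.06,0],"delta_rot":[0,0,0]}]'
python3 -c "
from h import *
s=arm.sense();R=Rn.from_quat(s['eef_rot']);print(tomic(np.array(s['tcp_pos'])+R.apply([0,0,.054])))"
```

```text
time_s: 8.48
tcp_pos: [0.4856, 0.0399, 0.192]
eef_rot: [0.121, 0.958, -0.031, 0.257]
wrist_force: [-5.3, 0.7, 7.8]
opening: 0.129
grasp_force: 59.1
time_s: 8.72
tcp_pos: [0.4843, 0.0347, 0.192]
eef_rot: [0.121, 0.958, -0.03, 0.257]
wrist_force: [-3.4, 3.3, 7.6]
opening: 0.128
grasp_force: 59.0
time_s: 8.85
tcp_pos: [0.4835, 0.0318, 0.192]
eef_rot: [0.121, 0.958, -0.03, 0.257]
wrist_force: [-4.7, 3.7, 7.1]
opening: 0.129
grasp_force: 59.0
[-0.07557033 -0.13433571  0.14527975]
```

```bash
for i in 1 2 3; do python3 -m creep '[{"travel":[0,-0.06,0],"delta_rot":[0,0,0]}]' | grep -E "tcp|wrist"; done
```

```text
tcp_pos: [0.4831, 0.0301, 0.192]
wrist_force: [-0.2, 11.6, 3.4]
tcp_pos: [0.483, 0.0295, 0.1921]
wrist_force: [4.0, 21.0, 0.1]
tcp_pos: [0.4829, 0.0289, 0.1921]
wrist_force: [9.1, 29.3, -4.6]
```

The stop has been reached (29 N). Now I'll ease off, open, retract and plan the gauge grasp.

```bash
python3 -m creep '[{"travel":[0,0.12,0],"delta_rot":[0,0,0]},{"travel":[0,0,0],"delta_rot":[0,0,0]}]' | grep wrist
python3 -m creep '[{"travel":[0,0,0],"delta_rot":[0,0,0]},{"travel":[0,0,0],"delta_rot":[0,0,0]},{"travel":[0,0,0],"delta_rot":[0,0,0]},{"travel":[0,0,-0.4],"delta_rot":[0,0,0]},{"travel":[0,0,-0.8],"delta_rot":[0,0,0]},{"travel":[0,0,-0.8],"delta_rot":[0,0,0]},{"travel":[0,0,0],"delta_rot":[0,0,0]}]' 0.5
python3 - <<'E'
from h import *
T=grab("top");S=grab("scene")
for n,im in(("T",T),("S",S)):
    hsv=cv2.cvtColor(im["pixels"],cv2.COLOR_BGR2HSV)
    m=cv2.inRange(hsv,(105,120,60),(125,255,255));k,l,st,ce=cv2.connectedComponentsWithStats(m)
    print(n,[(st[i].tolist(),tomic(onz(im,*ce[i],.14)).round(3).tolist()) for i in range(1,k) if 8<st[i][4]<80])
h=[.505,-.265,.041]
plan(h,9.2,40,.1);print(np.round(arm.sense()['q'],3))
E
```

```text
wrist_force: [-2.4, 7.1, 5.4]
time_s: 10.35
tcp_pos: [0.4348, 0.0404, 0.2806]
eef_rot: [0.121, 0.958, -0.031, 0.259]
wrist_force: [0.4, 0.0, 0.1]
opening: 0.497
grasp_force: 0.0
T [([308, 200, 3, 5, 13], [-0.076, -0.137, 0.14])]
S [([150, 0, 13, 4, 31], [-2.025, 0.154, 0.14]), ([418, 30, 5, 13, 43], [-0.692, 0.904, 0.14]), ([400, 36, 6, 8, 33], [-0.723, 0.815, 0.14]), ([384, 135, 8, 5, 11], [-0.202, 0.209, 0.14]), ([332, 196, 5, 11, 42], [-0.071, -0.142, 0.14])]
tcp target [ 0.4073 -0.2808  0.159 ] | turn first: [-1.34  -0.986 -1.947] | then travel: [ 2.713 -6.252  0.815] | travel w/o turn: [ 0.237 -6.359  2.574] t 10.45 F [-0.   0.   0.3]
[ 0.018 -0.226 -0.782  0.507 -0.131  0.237]
```

```bash
python3 -m creep '[{"travel":[0,-0.2,-0.3],"delta_rot":[-0.447,-0.329,-0.649]},{"travel":[0,0,0],"delta_rot":[-0.447,-0.329,-0.649]},{"travel":[0,0,0],"delta_rot":[-0.447,-0.329,-0.649]},{"travel":[0,-0.9,0],"delta_rot":[0,0,0]},{"travel":[0,-0.9,0],"delta_rot":[0,0,0]},{"travel":[0,-0.9,0],"delta_rot":[0,0,0]},{"travel":[0,-0.9,0],"delta_rot":[0,0,0]},{"travel":[0,-0.9,0],"delta_rot":[0,0,0]},{"travel":[0,-0.9,0],"delta_rot":[0,0,0]},{"travel":[0,0,0],"delta_rot":[0,0,0]}]'
python3 -c "
from h import *
plan([.505,-.2655,.041],9,40,.1);print(np.round(arm.sense()['q'],3))"
```

```text
time_s: 11.7
tcp_pos: [0.4676, -0.2375, 0.2885]
eef_rot: [-0.073, 0.937, 0.027, 0.34]
wrist_force: [-0.6, 1.4, 0.2]
opening: 0.497
grasp_force: 0.0
tcp target [ 0.4072 -0.281   0.159 ] | turn first: [ 0.005 -0.013 -0.009] | then travel: [ 2.683 -0.669  1.131] | travel w/o turn: [ 2.68  -0.674  1.136] t 11.7 F [-0.6  1.4  0.2]
[-0.845 -0.013 -0.624  0.538  0.571 -0.875]
```

```bash
python3 -m creep '[{"travel":[0.67,-0.17,0.28],"delta_rot":[0,0,0]},{"travel":[0.67,-0.17,0.28],"delta_rot":[0,0,0]},{"travel":[0.67,-0.17,0.28],"delta_rot":[0,0,0]},{"travel":[0.67,-0.17,0.28],"delta_rot":[0,0,0]},{"travel":[0,0,0],"delta_rot":[0,0,0]},{"travel":[0,0,0],"delta_rot":[0,0,0]}]'
python3 -c "
from h import *
plan([.505,-.2655,.041],9,40,0);print(np.round(arm.sense()['q'],3))"
```

```text
time_s: 12.45
tcp_pos: [0.4072, -0.2777, 0.1615]
eef_rot: [-0.076, 0.937, 0.028, 0.341]
wrist_force: [0.0, 0.3, 1.2]
opening: 0.501
grasp_force: 0.0
tcp target [ 0.4707 -0.2709  0.0824] | turn first: [ 0.02  -0.001  0.016] | then travel: [ 0.04  -0.065  2.033] | travel w/o turn: [ 0.04  -0.072  2.033] t 12.45 F [0.  0.3 1.2]
[-1.028  0.149 -0.824  0.296  0.639 -1.089]
```

```bash
python3 -m creep '[{"travel":[0.04,-0.07,0.5],"delta_rot":[0.02,0,0.02]},{"travel":[0,0,0.6],"delta_rot":[0,0,0]},{"travel":[0,0,0.6],"delta_rot":[0,0,0]},{"travel":[0,0,0.33],"delta_rot":[0,0,0]},{"travel":[0,0,0],"delta_rot":[0,0,0]}]'
python3 -m creep '[{"travel":[0,0,0],"delta_rot":[0,0,0]},{"travel":[0,0,0],"delta_rot":[0,0,0]},{"travel":[0,0,0],"delta_rot":[0,0,0]},{"travel":[0,0,0],"delta_rot":[0,0,0]}]' 1
python3 -c "
from h import *
T=grab('top');S=grab('scene')
a=cv2.resize(T['pixels'][160:260,350:460],None,fx=3.6,fy=3.6);b=cv2.resize(S['pixels'][235:335,220:330],None,fx=3.6,fy=3.6)
cv2.imwrite('pics/f.png',cv2.convertScaleAbs(np.hstack([a,b]),alpha=1.3))"
```

```text
time_s: 13.08
tcp_pos: [0.4715, -0.2711, 0.0827]
eef_rot: [-0.074, 0.937, 0.027, 0.341]
wrist_force: [0.1, -0.0, 0.0]
opening: 0.499
grasp_force: 0.0
time_s: 13.58
tcp_pos: [0.4707, -0.2723, 0.0834]
eef_rot: [-0.073, 0.937, 0.026, 0.342]
wrist_force: [-3.7, 1.2, 6.3]
opening: 0.156
grasp_force: 60.3
```

View pics/f.png

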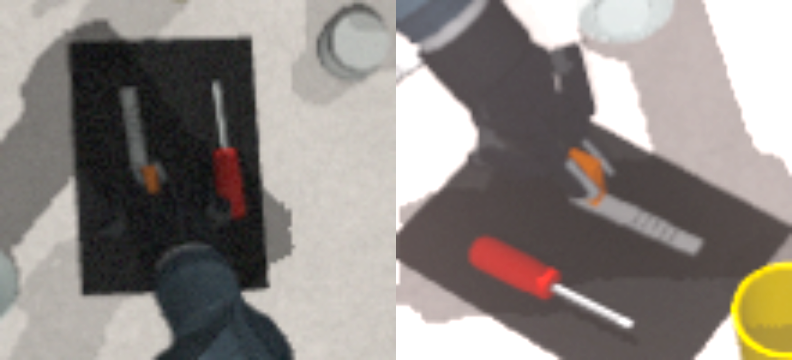

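The handle is between the pads (opening about 13 mm, 60 N) and the gauge is still flat. Next I'll lift.

```bash
python3 -m creep '[{"travel":[-0.32,0,-0.38],"delta_rot":[0,0,0]},{"travel":[-0.64,0,-0.76],"delta_rot":[0,0,0]},{"travel":[-0.64,0,-0.76],"delta_rot":[0,0,0]},{"travel":[-0.64,0,-0.76],"delta_rot":[0,0,0]},{"travel":[-0.64,0,-0.76],"delta_rot":[0,0,0]},{"travel":[0,0,0],"delta_rot":[0,0,0]}]'
python3 -c "
from h import *
z=Rn.from_quat([-.073,.937,.026,.342]).apply([0,0,1]);print('lean at grip',np.degrees(np.arccos(-z[2])))
z=Rn.from_quat(arm.sense()['eef_rot']).apply([0,0,1]);print('lean',np.degrees(np.arccos(-z[2])))
plan(mic(-.19,0,.30),YAW,40,0)
plan(mic(-.19,0,.167),YAW,40,0);print(np.round(arm.sense()['q'],3))"
```

```text
time_s: 14.42
tcp_pos: [0.4721, -0.2738, 0.311]
eef_rot: [-0.074, 0.936, 0.023, 0.343]
wrist_force: [0.3, -0.9, -1.4]
opening: 0.151
grasp_force: 59.4
lean at grip 40.09830233864062
lean 40.22399245039256
tcp target [0.3982 0.1921 0.3414] | turn first: [1.45  0.032 1.798] | then travel: [ 2.459  8.67  -2.856] | travel w/o turn: [-0.43   9.429 -0.54 ] t 14.43 F [ 0.3 -0.9 -1.4]
tcp target [0.3982 0.1921 0.2084] | turn first: [1.45  0.032 1.798] | then travel: [ 4.169  8.67  -0.819] | travel w/o turn: [1.288 9.452 1.491] t 14.43 F [ 0.3 -0.9 -1.4]
[-0.892  0.023 -0.525  0.616  0.59  -0.926]
```

```bash
python3 -m creep '[{"travel":[0,0,0],"delta_rot":[0.483,0.011,0.6]},{"travel":[0,0,0],"delta_rot":[0.483,0.011,0.6]},{"travel":[0,0,0],"delta_rot":[0.483,0.011,0.6]},{"travel":[0.6,0,-0.5],"delta_rot":[0,0,0]},{"travel":[0.6,0,-0.5],"delta_rot":[0,0,0]},{"travel":[0.6,0,-0.5],"delta_rot":[0,0,0]},{"travel":[0.6,0,-0.5],"delta_rot":[0,0,0]},{"travel":[0,0.8,0],"delta_rot":[0,0,0]},{"travel":[0,0.8,0],"delta_rot":[0,0,0]},{"travel":[0,0.8,0],"delta_rot":[0,0,0]}]'
python3 -m creep '[{"travel":[0,0.8,0],"delta_rot":[0,0,0]},{"travel":[0,0.8,0],"delta_rot":[0,0,0]},{"travel":[0,0.8,0],"delta_rot":[0,0,0]},{"travel":[0,0.8,0],"delta_rot":[0,0,0]},{"travel":[0,0.8,0],"delta_rot":[0,0,0]},{"travel":[0,0.8,0],"delta_rot":[0,0,0]},{"travel":[0,0.8,0],"delta_rot":[0,0,0]},{"travel":[0,0.6,0],"delta_rot":[0,0,0]},{"travel":[0,0,0],"delta_rot":[0,0,0]}]'
python3 -c "
from h import *
plan(mic(-.19,0,.28),YAW,40,0)
plan(mic(-.19,0,.165),YAW,40,0);print(np.round(arm.sense()['q'],3))"
```

```text
time_s: 15.68
tcp_pos: [0.3474, -0.1162, 0.305]
eef_rot: [0.119, 0.934, -0.039, 0.335]
wrist_force: [1.0, 0.1, -1.7]
opening: 0.155
grasp_force: 59.5
time_s: 16.8
tcp_pos: [0.4242, 0.1847, 0.3072]
eef_rot: [0.115, 0.934, -0.039, 0.335]
wrist_force: [-0.7, -0.4, -1.0]
opening: 0.154
grasp_force: 59.5
tcp target [0.3982 0.1921 0.3214] | turn first: [ 0.031 -0.062 -0.   ] | then travel: [ 0.233  0.017 -0.565] | travel w/o turn: [ 0.239  0.02  -0.563] t 16.8 F [-0.7 -0.4 -1. ]
tcp target [0.3982 0.1921 0.2064] | turn first: [ 0.031 -0.062 -0.   ] | then travel: [1.711 0.017 1.197] | travel w/o turn: [1.698 0.01  1.215] t 16.8 F [-0.7 -0.4 -1. ]
[ 0.492 -0.177 -0.733  0.466 -0.438  0.613]
```

```bash
python3 -m creep '[{"travel":[0.43,0,-0.36],"delta_rot":[0.03,-0.06,0]},{"travel":[0.32,0,0.4],"delta_rot":[0,0,0]},{"travel":[0.32,0,0.4],"delta_rot":[0,0,0]},{"travel":[0.32,0,0.4],"delta_rot":[0,0,0]},{"travel":[0.3,0,0.38],"delta_rot":[0,0,0]},{"travel":[0,0,0],"delta_rot":[0,0,0]},{"travel":[0,0,0],"delta_rot":[0,0,0]}]'
python3 - <<'E'
from h import *
plan(mic(-.12,0,.155),YAW,40.1,0)
T=grab('top');S=grab('scene')
a=cv2.resize(T['pixels'][130:230,220:330],None,fx=3.6,fy=3.6);b=cv2.resize(S['pixels'][125:225,310:420],None,fx=3.6,fy=3.6)
cv2.imwrite('pics/g.png',cv2.convertScaleAbs(np.hstack([a,b]),alpha=1.3))
E
```

```text
time_s: 17.68
tcp_pos: [0.4002, 0.1892, 0.2086]
eef_rot: [0.118, 0.932, -0.042, 0.341]
wrist_force: [0.7, 0.2, -0.8]
opening: 0.154
grasp_force: 59.5
tcp target [0.4659 0.175  0.1963] | turn first: [-0.006  0.005 -0.025] | then travel: [-0.87   0.046  1.055] | travel w/o turn: [-0.869  0.051  1.055] t 17.68 F [ 0.7  0.2 -0.8]
```

View pics/g.png

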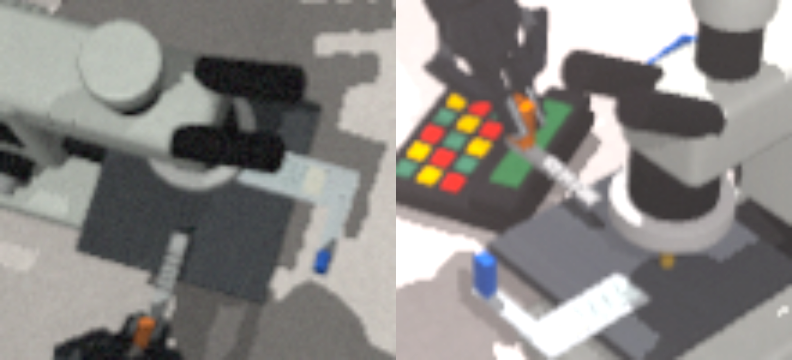

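The gauge is held level at the front of the stage, pointing at the nose, and the carriage is clear. Now I'll move forward and then lower in steps until contact.

```bash
python3 -m creep '[{"travel":[-0.29,0.015,0.35],"delta_rot":[0,0,0]},{"travel":[-0.29,0.015,0.35],"delta_rot":[0,0,0]},{"travel":[-0.29,0.015,0.355],"delta_rot":[0,0,-0.02]},{"travel":[0,0,0],"delta_rot":[0,0,0]},{"travel":[0,0,0],"delta_rot":[0,0,0]}]'
for i in 1 2 3 4; do python3 -m creep '[{"travel":[0.015,0,0.018],"delta_rot":[0,0,0]},{"travel":[0,0,0],"delta_rot":[0,0,0]}]' | grep -E "tcp|wrist"; done
```

```text
time_s: 18.4
tcp_pos: [0.4656, 0.1754, 0.1964]
eef_rot: [0.116, 0.932, -0.042, 0.341]
wrist_force: [0.7, -0.2, -2.2]
opening: 0.156
grasp_force: 59.4
tcp_pos: [0.4654, 0.1756, 0.1949]
wrist_force: [-0.2, 0.2, -1.5]
tcp_pos: [0.4658, 0.1754, 0.1936]
wrist_force: [-0.1, -0.4, 0.2]
tcp_pos: [0.4659, 0.1753, 0.1924]
wrist_force: [-0.6, 0.1, -0.4]
tcp_pos: [0.466, 0.1753, 0.1912]
wrist_force: [0.7, -0.3, -2.3]
```

```bash
for i in 1 2 3 4; do python3 -m creep '[{"travel":[0.008,0,0.009],"delta_rot":[0,0,0]},{"travel":[0,0,0],"delta_rot":[0,0,0]}]' | grep -E "tcp|wrist"; done
```

```text
tcp_pos: [0.466, 0.1754, 0.1907]
wrist_force: [1.1, 0.0, -1.6]
tcp_pos: [0.4662, 0.1754, 0.1904]
wrist_force: [0.0, 0.7, -0.7]
tcp_pos: [0.4664, 0.1755, 0.1903]
wrist_force: [-3.0, -0.9, 4.4]
tcp_pos: [0.4667, 0.1755, 0.1902]
wrist_force: [-5.2, -0.1, 7.7]
```

```bash
python3 -m creep '[{"travel":[-0.012,0,-0.014],"delta_rot":[0,0,0]},{"travel":[0,0,0],"delta_rot":[0,0,0]}]' | grep -E "tcp|wrist"
python3 -m creep '[{"travel":[0,0,0],"delta_rot":[0,0,0]},{"travel":[0,0,0],"delta_rot":[0,0,0]},{"travel":[0,0,0],"delta_rot":[0,0,0]}]' 0.7
python3 -c "
from h import *
T=grab('top');S=grab('scene')
a=cv2.resize(T['pixels'][130:230,220:330],None,fx=3.6,fy=3.6);b=cv2.resize(S['pixels'][155:235,330:420],None,fx=4.5,fy=4.5)
cv2.imwrite('pics/i.png',cv2.convertScaleAbs(np.hstack([a,b]),alpha=1.3))"
python3 -m creep '[{"travel":[0,0,0],"delta_rot":[0,0,0]},{"travel":[0,0,0],"delta_rot":[0,0,0]},{"travel":[0,0,0],"delta_rot":[0,0,0]},{"travel":[0,0,0],"delta_rot":[0,0,0]}]' 1
```

```text
tcp_pos: [0.4664, 0.1756, 0.1903]
wrist_force: [-1.2, 0.3, 3.6]
time_s: 21.02
tcp_pos: [0.4658, 0.1753, 0.1896]
eef_rot: [0.116, 0.932, -0.043, 0.34]
wrist_force: [0.3, -0.2, -0.2]
opening: 0.303
grasp_force: 0.0
time_s: 21.62
tcp_pos: [0.466, 0.1754, 0.1899]
eef_rot: [0.116, 0.932, -0.042, 0.341]
wrist_force: [-0.2, -0.1, -0.2]
opening: 0.155
grasp_force: 58.5
```

View pics/i.png

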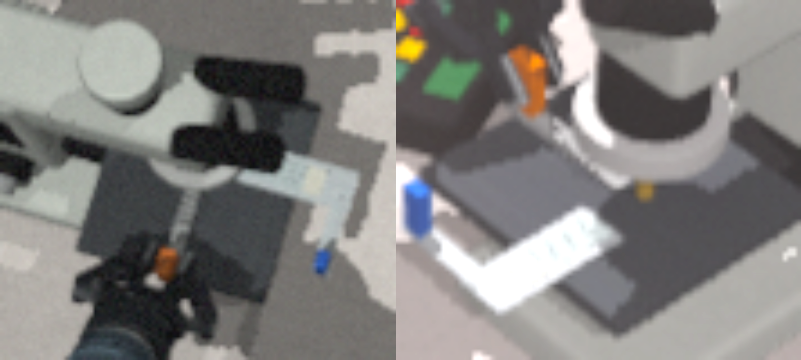

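The gauge lies flat on the stage with the tip just short of the nose: tip at scene (380,196), nose at (385.3,198.6). The carriage is well clear. I'll check lateral alignment.

```bash
python3 -c "
from h import *
S=grab('scene')
print(tomic(onz(S,380.2,196.3,.1112)),tomic(onz(S,385.3,198.6,.115)))
s=arm.sense();R=Rn.from_quat(s['eef_rot']);g=tomic(np.array(s['tcp_pos'])+R.apply([0,0,.054]));print('grasp',g,'yaw x',R.apply([-1,0,0]))
plan(mic(-.09,0,g[2]),YAW,40.1,0)"
```

```text
[-0.01863908 -0.00213824  0.1112    ] [ 0.00186899 -0.00061412  0.115     ]
grasp [-0.12004605  0.00044205  0.14860655] yaw x [ 0.74097806 -0.18779277  0.64473668]
tcp target [0.495  0.1676 0.1899] | turn first: [ 0.     0.005 -0.002] | then travel: [-0.461 -0.009  0.387] | travel w/o turn: [-0.46  -0.009  0.387] t 21.68 F [ 0.3  0.1 -0.4]
```

```bash
python3 -m creep '[{"travel":[-0.075,0,0.063],"delta_rot":[0,0,0]},{"travel":[-0.075,0,0.063],"delta_rot":[0,0,0]},{"travel":[-0.075,0,0.063],"delta_rot":[0,0,0]},{"travel":[-0.075,0,0.063],"delta_rot":[0,0,0]},{"travel":[-0.075,0,0.063],"delta_rot":[0,0,0]},{"travel":[-0.075,0,0.063],"delta_rot":[0,0,0]},{"travel":[0,0,0],"delta_rot":[0,0,0]}]'
cat > st.py <<'E'
from h import *
s=arm.sense();R=Rn.from_quat(s['eef_rot']);g=tomic(np.array(s['tcp_pos'])+R.apply([0,0,.054]));f=tomic(np.r_[np.array(s['wrist_force'][:2])+O,s['wrist_force'][2]])
print(round(s['time_s'],2),'g mm',(g*1000).round(1),'F',f.round(1),'op',round(s['opening'],3))
E
python3 st.py
for i in 1 2 3; do python3 -m creep '[{"travel":[-0.031,0,0.026],"delta_rot":[0,0,0]},{"travel":[0,0,0],"delta_rot":[0,0,0]}]' >/dev/null; python3 st.py; done
```

```text
time_s: 22.55
tcp_pos: [0.4948, 0.168, 0.1899]
eef_rot: [0.116, 0.932, -0.042, 0.341]
wrist_force: [0.4, 0.6, -0.1]
opening: 0.154
grasp_force: 58.5
22.55 g mm [-90.2   0.3 148.6] F [ 0.3  0.7 -0.1] op 0.154
22.8 g mm [-88.6   0.3 148.6] F [ 0.3 -0.2 -0.8] op 0.157
23.05 g mm [-86.6   0.4 148.6] F [ 1.   0.2 -0.9] op 0.155
23.3 g mm [-84.5   0.4 148.6] F [ 0.6  0.6 -0.5] op 0.153
```

```bash
for i in 1 2 3 4; do python3 -m creep '[{"travel":[-0.031,0,0.026],"delta_rot":[0,0,0]},{"travel":[0,0,0],"delta_rot":[0,0,0]}]' >/dev/null; python3 st.py; done
```

```text
23.55 g mm [-82.5   0.3 148.6] F [-0.   0.4 -1.6] op 0.158
23.8 g mm [-80.4   0.4 148.7] F [-0.4  0.3 -0.8] op 0.156
24.05 g mm [-78.4   0.4 148.6] F [ 0.7 -0.1 -1.5] op 0.155
24.3 g mm [-76.6   0.4 148.6] F [-2.3  0.7  0.1] op 0.155
```

```bash
for i in 1 2; do python3 -m creep '[{"travel":[-0.031,0,0.026],"delta_rot":[0,0,0]},{"travel":[0,0,0],"delta_rot":[0,0,0]}]' >/dev/null; python3 st.py; done
```

```text
24.55 g mm [-75.2   0.5 148.7] F [-8.4  0.6  6.2] op 0.155
24.8 g mm [-73.8   0.6 148.6] F [-13.   -0.2   9.2] op 0.156
```

```bash
python3 -m creep '[{"travel":[-0.031,0,0.026],"delta_rot":[0,0,0]},{"travel":[0,0,0],"delta_rot":[0,0,0]}]' >/dev/null; python3 st.py; python3 -m creep '[{"travel":[-0.013,0,-0.015],"delta_rot":[0,0,0]},{"travel":[0,0,0],"delta_rot":[0,0,0]}]' >/dev/null; python3 st.py
```

```text
25.05 g mm [-71.9   0.6 148.6] F [-14.2  -0.8  10.4] op 0.161
25.3 g mm [-71.8   0.5 148.7] F [-9.2  0.6  2.9] op 0.155
```

```bash
python3 -m creep '[{"travel":[-0.031,0,0.024],"delta_rot":[0,0,0]},{"travel":[0,0,0],"delta_rot":[0,0,0]}]' >/dev/null; python3 st.py; python3 -m creep '[{"travel":[-0.023,0,0.013],"delta_rot":[0,0,0]},{"travel":[0,0,0],"delta_rot":[0,0,0]},{"travel":[0,0,0],"delta_rot":[0,0,0]}]' >/dev/null; python3 st.py
```

```text
25.55 g mm [-70.2   0.4 148.7] F [-11.6   1.    4.8] op 0.156
25.93 g mm [-69.3   0.3 148.6] F [-13.3   1.    5.1] op 0.154
```

```bash
python3 -m creep '[{"travel":[0.016,0,-0.018],"delta_rot":[0,0,0]},{"travel":[0,0,0],"delta_rot":[0,0,0]},{"travel":[0,0,0],"delta_rot":[0,0,0]}]' >/dev/null; python3 st.py
```

```text
26.3 g mm [-69.4   0.3 149. ] F [-3.9  2.  -4.1] op 0.157
```

```bash
python3 -m creep '[{"travel":[0.008,0,0.005],"delta_rot":[0,0,0]},{"travel":[0,0,0],"delta_rot":[0,0,0]}]' >/dev/null; python3 st.py
python3 -m creep '[{"travel":[0,0,0],"delta_rot":[0,0,0]},{"travel":[0,0,0],"delta_rot":[0,0,0]},{"travel":[0,0,0],"delta_rot":[0,0,0]},{"travel":[0,0,0],"delta_rot":[0,0,0]}]' 0.65; python3 st.py
```

```text
26.55 g mm [-69.4   0.3 148.9] F [-5.9  1.4 -2.4] op 0.154
time_s: 27.05
tcp_pos: [0.5164, 0.1626, 0.1915]
eef_rot: [0.117, 0.932, -0.042, 0.341]
wrist_force: [0.1, 0.0, -0.0]
opening: 0.346
grasp_force: 0.0
27.05 g mm [-68.    0.4 150.3] F [ 0.1  0.1 -0. ] op 0.346
```

```bash
python3 -m creep '[{"travel":[0,0,-0.2],"delta_rot":[0,0,0]},{"travel":[0,0,-0.3],"delta_rot":[0,0,0]},{"travel":[0,0,-0.6],"delta_rot":[0,0,0]},{"travel":[0,0,-0.8],"delta_rot":[0,0,0]},{"travel":[0,0,-0.8],"delta_rot":[0,0,0]},{"travel":[0,0,0],"delta_rot":[0,0,0]},{"travel":[0,0,0],"delta_rot":[0,0,0]}]'
python3 - <<'E'
from h import *
for n,box in(("scene",(340,150,400,215)),("top",(240,150,310,215))):
    im=grab(n);hsv=cv2.cvtColor(im["pixels"],cv2.COLOR_BGR2HSV);m=cv2.inRange(hsv,(4,110,60),(20,255,255))
    w=np.zeros_like(m);w[box[1]:box[3],box[0]:box[2]]=255;m&=w
    k,l,st,ce=cv2.connectedComponentsWithStats(m)
    print(n,[(st[i].tolist(),ce[i].round(1).tolist(),tomic(onz(im,*ce[i],.145)).round(4).tolist()) for i in range(1,k) if st[i][4]>4])
    print("predicted handle px",proj(im,mic(-.069,0,.1405)).round(1), "top",proj(im,mic(-.069,0,.163)).round(1))
    print("tab",proj(im,mic(-.075,-.138,.1506)).round(1))
E
```

```text
time_s: 27.92
tcp_pos: [0.4314, 0.1841, 0.2942]
eef_rot: [0.116, 0.932, -0.042, 0.341]
wrist_force: [0.2, -1.2, 0.3]
opening: 0.351
grasp_force: 0.0
scene [([365, 173, 6, 16, 49], [367.2, 179.9], [-0.0735, -0.0076, 0.145]), ([384, 196, 3, 3, 7], [385.0, 196.7], [0.0176, -0.0199, 0.145])]
predicted handle px [370.  180.7] top [370.3 175.1]
tab [334.5 196.6]
top [([267, 184, 7, 10, 47], [269.8, 188.4], [-0.0684, 0.001, 0.145])]
predicted handle px [270.2 188.8] top [269.6 187.7]
tab [309.5 201.5]
```

```bash
python3 -c "
from rig import arm
print(arm.hand_in())"
```

```text
the job is handed in; nothing more can be done
None
```

I handed the job in, and it gave no verdict: the carriage is at its stop (about 80 mm), and the gauge is released on the stage with its blade under the nose. I estimate a nose lift of about 1 mm from about 7 mm of travel past first contact; I did not measure it directly. The drag was 9–13 N, slightly above the stated 6–12 N at its peak, partly because the hand was pressing down.

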